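# Peg up the carving turntable, then draw its index plunger and hold it

## Task

Finish pegging in the block on the carving turntable: of the two wooden pegs waiting in the storage block, push the long one fully home in the free hole of the long row and the short one in the free hole of the short row (the row next to the plunger), without shifting the block. Then pull the turntable's sprung index plunger up by its black knob, fully back to its stop, and finish while still holding it there in the gripper, pin clear of the disc, so that the carver can swing the table round.

Things in the scene. Friction and masses are not known exactly. Their poses are not given: they have to be found in the camera images.
- turntable: Carving turntable, fixed. Origin on its vertical axis at bench level, z up; own -x points to the plunger bracket, the two rows of holes run along own y. Aluminium index disc 244 mm across (top 48 mm above the bench) under a plywood top 134 (x) by 124 (y) mm whose face is 74 mm above the bench. The seated plunger locks disc and top; the bracket's arm is 68 mm high.
- long_row_1 (a point): Hole mouth on the plywood's face (z up): long row, the one farther from the plunger, at own (+42, +40) mm of the turntable. Holds a long peg at the start. All four holes: 18 mm across, 22 mm deep, blind; 80 mm apart along a row.
- long_row_2 (a point): Hole mouth, long row, at own (+42, -40) mm of the turntable. Empty at the start.
- short_row_1 (a point): Hole mouth, short row (the row next to the plunger), at own (-42, +40) mm of the turntable. Empty at the start.
- short_row_2 (a point): Hole mouth, short row, at own (-42, -40) mm of the turntable. Holds a short peg at the start.
- long_a_mid (a point): Centre of the long peg that already stands in the long row: plain wooden peg, 16 mm across, 82 mm long, the lower 6 mm tapered to 11 mm, own z along it. Home in its hole it stands 60 mm out, its centre 19 mm above the hole mouth.
- short_a_mid (a point): Centre of the short peg that already stands in the short row: same wood, 16 mm across, 58 mm long, same taper, own z along it. Home in its hole it stands 36 mm out, its centre 7 mm above the hole mouth.
- long_b_mid (a point): Centre of the loose long peg (16 mm across, 82 mm long, tapered foot down, about 14 g), standing upright in one of the four holes of the storage block, 60 mm out of it. It lifts straight out.
- short_b_mid (a point): Centre of the loose short peg (16 mm across, 58 mm long, tapered foot down, about 10 g), standing upright in another hole of the storage block, 36 mm out of it. It lifts straight out.
- rack: Storage block of pale wood, fixed, 52 mm (x) by 214 mm (y), 38 mm high, origin at the centre of its underside. Four holes 22 mm deep, 52 mm apart in a line along its own y; two hold the loose pegs, two hold palm gouges with dark mushroom handles 26 mm across that stand 48 mm out.
- block_mid (a point): Centre of the cream block being carved (about 0.2 kg, loose) on the plywood between the rows: 40 mm (own x, across the rows) by 100 mm (along them), 57 mm high on the long row's side, about 33 mm on the other. Its sides are some 22 mm from the hole centres: fingers closing along the row (turntable y) have most room.
- knob_mid (a point): Centre of the plunger's black cylindrical knob, 26 mm across and 24 mm high, axis vertical, at own (-108, 0) mm of the turntable and 102 mm above the bench when seated; it rises with the plunger. The arm of the bracket lies 34 mm below it; a thin barrel joins them.
- plunger (a joint): Travel of the sprung index plunger, m: 0 with the pin seated in the disc, 0.014 drawn straight up against its stop. The pin is 7 mm deep in the disc. The spring pulls it down with about 5 N at 0, rising to 12 N at the stop, and snaps it back when let go.
Things that resemble listed ones, but are neither listed nor needed, are in the scene too. What is shaped like the part that bears long_a_mid but blue or purple is not meant.

How it is judged:
On the way, in this order (a step that is already met when the one before it is completed fails the run):
1. two long pegs are home in the long row and two short ones in the short row, the plunger still seated (((horizontal distance between long_a_mid and long_row_1 below 0.008 m and z of long_a_mid in the frame of long_row_1 below 0.0215 m) or (horizontal distance between long_a_mid and long_row_2 below 0.008 m and z of long_a_mid in the frame of long_row_2 below 0.0215 m)) and angle between each of long_a_mid, long_b_mid, short_a_mid, short_b_mid's own z axis and vertical below 0.15 rad and ((horizontal distance between long_b_mid and long_row_1 below 0.008 m and z of long_b_mid in the frame of long_row_1 below 0.0215 m) or (horizontal distance between long_b_mid and long_row_2 below 0.008 m and z of long_b_mid in the frame of long_row_2 below 0.0215 m)) and ((horizontal distance between short_a_mid and short_row_1 below 0.008 m and z of short_a_mid in the frame of short_row_1 below 0.0095 m) or (horizontal distance between short_a_mid and short_row_2 below 0.008 m and z of short_a_mid in the frame of short_row_2 below 0.0095 m)) and ((horizontal distance between short_b_mid and short_row_1 below 0.008 m and z of short_b_mid in the frame of short_row_1 below 0.0095 m) or (horizontal distance between short_b_mid and short_row_2 below 0.008 m and z of short_b_mid in the frame of short_row_2 below 0.0095 m)) and value of joint plunger below 0.003 m), for 0.2 s.
2. the plunger is drawn fully up and held in the fingers (value of joint plunger above 0.012 m and contact force between the fingers and plunger above 3 N), for 0.3 s.
At the end, for the whole second after the job is handed in: The fingers hold the plunger drawn (12 of its 14 mm or more, over 3 N on it); long pegs stand home in the long row and short ones in the short row (depth within 2.5 mm, upright within 0.15 rad, centres within 8 mm of the holes); the block is within 15 mm of where it stood (all of step 2 and ((horizontal distance between long_a_mid and long_row_1 below 0.008 m and z of long_a_mid in the frame of long_row_1 below 0.0215 m) or (horizontal distance between long_a_mid and long_row_2 below 0.008 m and z of long_a_mid in the frame of long_row_2 below 0.0215 m)) and angle between each of long_a_mid, long_b_mid, short_a_mid, short_b_mid's own z axis and vertical below 0.15 rad and ((horizontal distance between long_b_mid and long_row_1 below 0.008 m and z of long_b_mid in the frame of long_row_1 below 0.0215 m) or (horizontal distance between long_b_mid and long_row_2 below 0.008 m and z of long_b_mid in the frame of long_row_2 below 0.0215 m)) and ((horizontal distance between short_a_mid and short_row_1 below 0.008 m and z of short_a_mid in the frame of short_row_1 below 0.0095 m) or (horizontal distance between short_a_mid and short_row_2 below 0.008 m and z of short_a_mid in the frame of short_row_2 below 0.0095 m)) and ((horizontal distance between short_b_mid and short_row_1 below 0.008 m and z of short_b_mid in the frame of short_row_1 below 0.0095 m) or (horizontal distance between short_b_mid and short_row_2 below 0.008 m and z of short_b_mid in the frame of short_row_2 below 0.0095 m)) and distance of block_mid from where it was at the start of the episode below 0.015 m); the arm keeps its last pose, push and grip.
It fails at once if the block on the turntable is shifted or tipped (distance of block_mid from where it was at the start of the episode above 0.015 m or angle between block_mid's own z axis and vertical above 0.25 rad).
It also fails if it takes over 58 s, if anything falls off the work surface, if the arm or the gripper's body presses on something with over 40 N, if the wrist force passes 120 N, or if a joint passes its speed limit or range.

## Robot

A 6-joint arm with a two-finger parallel gripper is mounted at the origin on the work surface. World frame = base frame: x ahead of the robot, y to its left, z up, the work surface at z = 0. Lengths are in m, angles in rad, forces in N, time in s.
With the tool pointing down it reaches from about 0.375 to 0.9 m from the base axis. Payload 3.1 kg.
Tool frame: the origin (TCP) lies midway between the tips of the shut fingers; the grasp point (between the pads) lies 19 mm behind it (manip.grasp_offset is the distance from the TCP to the grasp point, in m); z points along the fingers, y is the line along which they close (so a half turn about z gives the same grasp; the last joint's range is limited). The gripper opens to 85 mm and grips with 20 to 120 N. Pads are 22 mm wide; open, the fingers measure 114 mm over their backs; the gripper's body (76 mm by 85 mm) begins 54 mm behind the grasp point. The pads swing forward as they close: fully open they stand 13 mm farther back than shut.
Start: joints at [-1.369, 0.527, 1.433, -0, 1.181, -0.178], TCP at [0.232, -0.58, 0.231] pointing down, gripper open.
Joint ranges: [-3.08, 3.08], [-0.75, 2.2], [0.22, 2.44], [-1.43, 4.57], [0, 2.65], [-2.85, 2.85]. Speed limits (rad/s): [2.79, 2.79, 3.14, 3.14, 3.14, 3.14].

## Interface

Orientations are given as a unit quaternion [x, y, z, w].
In Python, from station import sensors, cams, order, manip gives the robot as it stands.
- The arm moves only by the tool move_arm, never from a script. Its argument "targets" is a list of rows, each an object of numbers: "dx", "dy", "dz": the shift along the world's x, y, z normalised to -1 to 1, where 1 is 25 mm; "rx", "ry", "rz": the turn, a rotation vector about the world's x, y, z normalised to -1 to 1, where 1 is 30 degrees. A call has exactly 10 rows; each row shifts and turns the commanded pose from where the row before left it; what a row does not reach is not made up. A row lasts 1/8 s, in which the tool goes at most 62.5 mm and 10.7 degrees, less where a joint would pass 70% of its speed; a pose out of reach is approached as far as the arm can. A call with a number of a shift or a turn outside -1 to 1 is refused whole. A call with a gripper value outside its range is refused whole. "claw" is the opening in per cent of the stroke, from 0 (shut) to 100 (fully open), set as the call begins (left out, the last holds). The fingers move at their own pace and stop on an object; "newtons" is the grip in N (left out, the last holds). Time passes only in rows, so rows that do not move let the fingers close, or fill a call up. It gives the time, the measured TCP pose, the force, the opening and the grip force at its end, in the units of the state.
- sensors.sense(): the state, without advancing time (a new reading comes with each control period).
- cams.snapshot(name): name is "scene" or "top" or "wrist"; returns the picture (400x640x3 uint8, red, green, blue); there is no depth.
- cams.camera_model(name): a dict with "fx", "fy", "cx", "cy" (pixels), "extrinsics" (4x4, takes a point from world to camera coordinates). Camera axes: x right, y down, z forward; pixel columns grow to the right and rows downward; lengths in m; the calibration is good to about 2 mm. The wrist camera is an equidistant fisheye: a pixel r from the principal point sees the ray r / f radians off the axis. A picture is of the moment at which its call begins: read the wrist's pose just before it. camera_model takes no time and is no camera call; for the wrist camera it gives the pose at the moment of the call.
- order.sign_off(): hands the job in; it is judged then, once.
The state is a dict: "t": time; "q": joint angles; "qd": joint speeds; "tau": joint torques, N m; "tcp_pos": TCP position; "tool_rot": TCP orientation; "force": force on the tool from outside, world axes, zero at the start; "ft_torque": the same for the moment, N m; "finger_gap": opening from 0.0 (shut) to 1.0 (fully open); "gripper_force": force on a finger pad.
Only numpy, scipy, OpenCV 4.12 (cv2) and the standard library are available. Lean on these libraries where they do the work, as an engineer would, in place of code of your own. Each camera call takes 0.05 s, during which the arm holds its last target. There are 200 camera calls.

## Working session

There is one attempt and no reset: what is moved stays moved. The work goes in short steps, Python scripts to look and compute and a tool call to move; the robot and the scene stay as the last step left them, time stands still between calls to the robot, and variables do not carry over. Pictures are saved under pics/ and viewed, at most 10 in all, crops included, and the job is handed in when it is done.

Besides the shell and the picture viewer there is one more tool, called after "Request:" as name([rows], argument=value, ...), one row to a line, values as JSON. move_arm: Moves the arm, as the interface text tells. Scaled input: -1 to 1 covers 25 mm each way for a shift and 30 degrees each way for a turn. Its arguments: {"type":"object","properties":{"targets":{"type":"array"},"claw":{"type":"number"},"newtons":{"type":"number"}},"required":["targets"]}

```bash
mkdir -p pics; ls
python3 - <<'E'
from station import sensors,cams,manip
import cv2,numpy as np
a=cams.snapshot("scene");b=cams.snapshot("top")
for n,i in(("scene",a),("top",b)): cv2.imwrite(f"pics/{n}0.png",i[:,:,::-1])
for n in("scene","top","wrist"):
  m=cams.camera_model(n);print(n,m["fx"],m["cx"],m["cy"],np.round(m["extrinsics"],3).tolist())
print(manip.grasp_offset,sensors.sense())
E
```

```text
pics
scene 474.6886868368471 322.7735957980787 201.64854787710692 [[0.047, 0.999, 0.007, -0.063], [0.574, -0.022, -0.819, -0.238], [-0.817, 0.043, -0.574, 1.371], [0.0, 0.0, 0.0, 1.0]]
top 370.7944761631488 323.0343097293767 201.14148505458843 [[0.007, -0.999, 0.043, 0.025], [-0.997, -0.01, -0.079, 0.539], [0.079, -0.042, -0.996, 0.852], [0.0, 0.0, 0.0, 1.0]]
wrist 309.70691628693146 316.96528735080835 195.39654666311117 [[0.371, -0.928, -0.002, -0.623], [-0.882, -0.353, 0.313, -0.04], [-0.291, -0.114, -0.95, 0.381], [0.0, 0.0, 0.0, 1.0]]
0.0187 {'t': 0.1, 'q': array([-1.36849308e+00,  5.28348944e-01,  1.43376079e+00, -1.68100443e-05,
        1.18142681e+00, -1.78506853e-01]), 'qd': array([ 5.10299894e-04, -3.36158803e-03, -3.79244436e-03, -5.26194336e-05,
       -7.65688260e-04, -5.79756789e-05]), 'tau': array([-8.08609566e-04, -4.43308353e+01, -1.78584892e+01, -1.17359291e-04,
        3.89387380e-03, -6.06343860e-06]), 'tcp_pos': array([ 0.23218316, -0.57957978,  0.23045065]), 'tool_rot': array([ 9.81926588e-01,  1.89259690e-01, -1.93363588e-05, -9.71783808e-04]), 'force': array([ 0.51907415,  0.23193995, -0.32453601]), 'ft_torque': array([0.01058367, 0.00643636, 0.04858994]), 'gripper_force': 0.0, 'finger_gap': 1.0039248683322317}
```

View pics/top0.png

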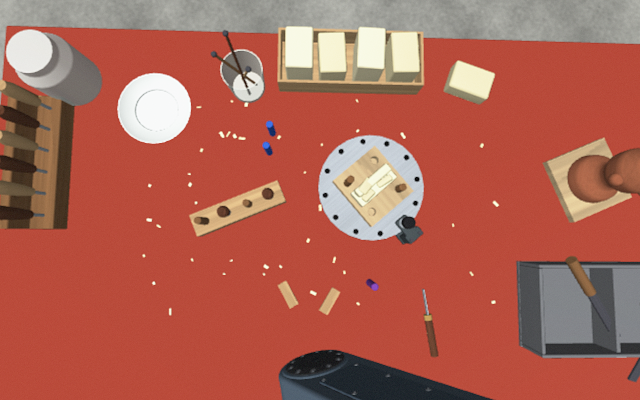

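View pics/scene0.png

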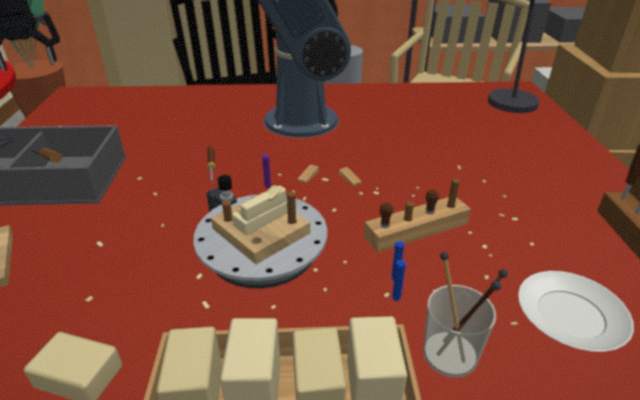

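The top view shows the turntable disc centred near (371,188) with the knob at about (408,226). The rack runs from (190,225) to (285,190). Candidates on it, left to right: (202,220) a peg, (223,211) a mushroom gouge, (247,203) a peg and (267,194) a gouge. In the scene view, (454,193) is the tall plain peg (long) and (409,211) is the short one. The blue and purple pegs are decoys. I'll confirm this in an enlarged crop.

```bash
cat > h.py <<'E'
import numpy as np,cv2
from station import cams,sensors
def ray(m,uv):
    E=np.array(m["extrinsics"]);R,t=E[:3,:3],E[:3,3]
    x=(uv[0]-m["cx"])/m["fx"];y=(uv[1]-m["cy"])/m["fy"]
    if m["fx"]<330:
        r=np.hypot(x,y);s=np.sin(r)/max(r,1e-9);d=np.array([x*s,y*s,np.cos(r)])
    else: d=np.array([x,y,1.])
    return -R.T@t,R.T@d
def plane(m,uv,z):
    c,d=ray(m,uv);return (c+d*(z-c[2])/d[2])
def proj(m,p):
    E=np.array(m["extrinsics"]);q=E[:3,:3]@np.array(p)+E[:3,3]
    if m["fx"]<330:
        r=np.hypot(q[0],q[1]);k=np.arctan2(r,q[2])/max(r,1e-9)
    else:k=1/q[2]
    return np.array([m["cx"]+m["fx"]*k*q[0],m["cy"]+m["fy"]*k*q[1]])
E
python3 - <<'E'
from h import *
i=cv2.imread("pics/top0.png");s=cv2.imread("pics/scene0.png")
a=cv2.resize(i[130:250,185:435],None,fx=3.2,fy=3.2,interpolation=cv2.INTER_CUBIC)
b=cv2.resize(s[165:245,365:485],None,fx=2.5,fy=2.5,interpolation=cv2.INTER_CUBIC)
o=np.zeros((a.shape[0]+b.shape[0],800,3),np.uint8);o[:a.shape[0],:a.shape[1]]=a;o[a.shape[0]:,:b.shape[1]]=b
c=cv2.resize(s[165:285,185:340],None,fx=1.65,fy=1.65,interpolation=cv2.INTER_CUBIC);o[a.shape[0]:a.shape[0]+c.shape[0],400:400+c.shape[1]]=c[:200]
cv2.imwrite("pics/crop.png",o)
m=cams.camera_model("top")
h=cv2.cvtColor(i,cv2.COLOR_BGR2HSV)
g=((h[:,:,1]<60)&(h[:,:,2]>110)).astype(np.uint8);g[:120]=0;g[:,:300]=0;g[250:]=0;g[:,440:]=0
cs,_=cv2.findContours(g,0,1);cc=max(cs,key=cv2.contourArea);e=cv2.fitEllipse(cv2.convexHull(cc));print(e,plane(m,e[0],.048))
k=(h[:,:,2]<75).astype(np.uint8);n,l,st,ce=cv2.connectedComponentsWithStats(k)
for j in range(1,n):
  x,y=ce[j]
  if 180<x<440 and 130<y<250 and st[j,4]>15: print(st[j],ce[j])
d=((h[:,:,2]<125)&(h[:,:,1]>60)).astype(np.uint8);n,l,st,ce=cv2.connectedComponentsWithStats(d)
for j in range(1,n):
  x,y=ce[j]
  if 180<x<440 and 130<y<250 and st[j,4]>15: print("br",st[j],ce[j])
E
```

```text
((370.5849304199219, 187.48013305664062), (104.21792602539062, 106.13168334960938), 135.42881774902344) [ 0.56970786 -0.07860903  0.048     ]
[222 206   8   9  24] [226.54166667 210.        ]
[402 215  13  14 139] [408.02877698 222.21582734]
[201 218   7   6  35] [204.22857143 220.4       ]
[398 231  12  12  63] [403.28571429 237.53968254]
br [267 125   9  12  60] [271.65       130.93333333]
br [264 146   9  10  47] [268.55319149 150.85106383]
br [344 180   7   7  29] [346.72413793 183.06896552]
br [395 185   7   7  28] [397.64285714 188.5       ]
br [262 188  12  11 100] [267.46 193.26]
br [246 201   6   6  23] [249.13043478 203.86956522]
br [201 205  77  31  81] [237.77777778 220.5308642 ]
br [217 206  14  11 111] [223.09009009 211.09009009]
br [199 217  10   8  56] [203.66071429 220.35714286]
```

View pics/crop.png

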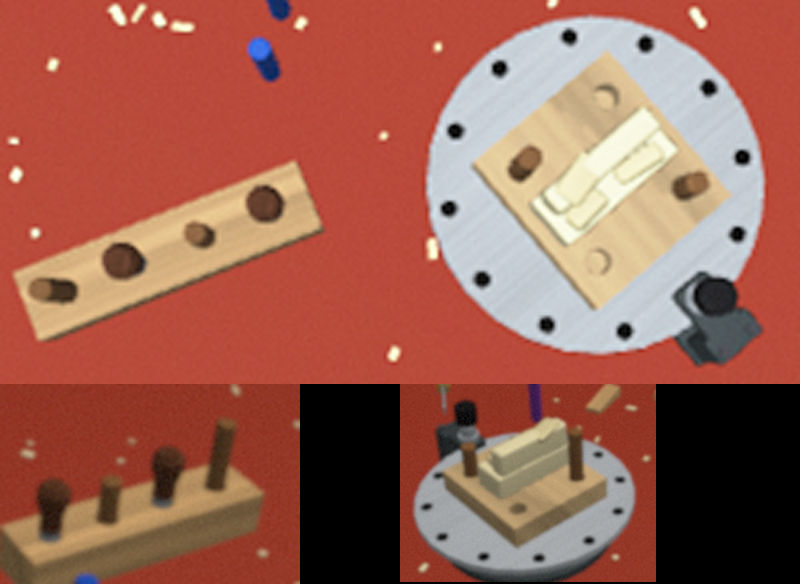

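Crop confirms: in the rack, the long loose peg's top is at about (197.5,220.3) and the short one's at about (246.3,202.5), with mushroom gouges between and beside them. The knob is at (408.4,222.5). The free holes are (374.7,160.3) in the far row (long) and (371.6,211.9) in the row beside the plunger (short).

Run:
```python
from h import *
from scipy.optimize import least_squares
m=cams.camera_model("top");C=lambda x,y:(x/3.2+185-.3,y/3.2+130-.3)
P=lambda x,y,z:plane(m,C(x,y),z)[:2]
obs=[((42,-40),P(607,97,.074)),((-42,40),P(597,262,.074)),((42,40),P(533,153,.134)),((-42,-40),P(700,180,.110)),((-108,0),P(716,295,.114)),((0,0),plane(m,(370.6,187.5),.048)[:2])]
def T(p,o):
  c,s=np.cos(p[2]),np.sin(p[2]);return p[:2]+np.array([[c,-s],[s,c]])@(np.array(o)/1000)
best=min((least_squares(lambda p:np.concatenate([T(p,a)-b for a,b in obs]),[.57,-.08,y]) for y in np.arange(-3,3.1,1)),key=lambda r:r.cost)
p=best.x;print(p,np.degrees(p[2]));
for a,b in obs: print(a,b.round(4),T(p,a).round(4))
L=P(39,289,.098);S=P(196,232,.074);g1=P(122,260,.086);g2=P(265,203,.086)
print("long",L,"short",S,g1,g2,[np.linalg.norm(x-y) for x,y in((L,g1),(g1,S),(S,g2))])
d=g2-L;print("rack ang",np.degrees(np.arctan2(d[1],d[0])))
for h,z in (((40,40),0),):pass
print("tool yaw closing", )
```

```text
[ 0.5717187  -0.07965392  0.69366308] 39.743966988894215
(42, -40) [ 0.6287 -0.0829] [ 0.6296 -0.0836]
(-42, 40) [ 0.5129 -0.0755] [ 0.5139 -0.0758]
(42, 40) [ 0.5798 -0.0238] [ 0.5784 -0.022 ]
(-42, -40) [ 0.5665 -0.1387] [ 0.565  -0.1373]
(-108, 0) [ 0.4897 -0.1475] [ 0.4887 -0.1487]
(0, 0) [ 0.5697 -0.0786] [ 0.5717 -0.0797]
long [0.49059228 0.29816284] short [0.53099804 0.20054196] [0.51077336 0.2473859 ] [0.5502519  0.15268226] [np.float64(0.054640396972457025), np.float64(0.0510234495252488), np.float64(0.05158742239231235)]
rack ang -67.70212781921092
tool yaw closing
```

Request:
move_arm([
  {"dx": 1, "dy": 1, "rz": 0.3},
  {"dx": 1, "dy": 1, "rz": 0.3},
  {"dx": 1, "dy": 1, "rz": 0.3},
  {"dx": 1, "dy": 1, "rz": 0.3},
  {"dx": 1, "dy": 1, "rz": 0.3},
  {"dx": 1, "dy": 1, "rz": 0.3},
  {"dx": 1, "dy": 1, "rz": 0.3},
  {"dx": 1, "dy": 1, "rz": 0.3},
  {"dx": 1, "dy": 1, "rz": 0.3},
  {"dx": 1, "dy": 1, "rz": 0.3},
], claw=70)

```text
schema error: expected keys dx, dy, dz, rx, ry, rz
```

Request:
move_arm([
  {"dy": 1},
  {"dy": 1},
  {"dy": 1},
  {"dy": 1},
  {"dy": 1},
  {"dy": 1},
  {"dy": 1},
  {"dy": 1},
  {"dy": 1},
  {"dy": 1},
])

```text
schema error: expected keys dx, dy, dz, rx, ry, rz
```

Request:
move_arm([
  {"dy": 1},
  {"dy": 1},
  {"dy": 1},
  {"dy": 1},
  {"dy": 1},
  {"dy": 1},
  {"dy": 1},
  {"dy": 1},
  {"dy": 1},
  {"dy": 0.4},
])

```text
schema error: expected keys dx, dy, dz, rx, ry, rz
```

Request:
move_arm([
  {"dx": 1, "dy": 1, "dz": 0, "rx": 0, "ry": 0, "rz": 0.3},
  {"dx": 1, "dy": 1, "dz": 0, "rx": 0, "ry": 0, "rz": 0.3},
  {"dx": 1, "dy": 1, "dz": 0, "rx": 0, "ry": 0, "rz": 0.3},
  {"dx": 1, "dy": 1, "dz": 0, "rx": 0, "ry": 0, "rz": 0.3},
  {"dx": 1, "dy": 1, "dz": 0, "rx": 0, "ry": 0, "rz": 0.3},
  {"dx": 1, "dy": 1, "dz": 0, "rx": 0, "ry": 0, "rz": 0.3},
  {"dx": 1, "dy": 1, "dz": 0, "rx": 0, "ry": 0, "rz": 0.3},
  {"dx": 1, "dy": 1, "dz": 0, "rx": 0, "ry": 0, "rz": 0.3},
  {"dx": 1, "dy": 1, "dz": 0, "rx": 0, "ry": 0, "rz": 0.3},
  {"dx": 1, "dy": 1, "dz": 0, "rx": 0, "ry": 0, "rz": 0.3},
], claw=70)

```text
t: 1.35
tcp_pos: [0.4828, -0.3291, 0.2309]
tool_rot: [0.558, 0.83, 0.0, -0.001]
force: [0.2, 0.1, -0.4]
finger_gap: 0.7
gripper_force: 0.0
```

Request:
move_arm([
  {"dx": 0, "dy": 1, "dz": 0, "rx": 0, "ry": 0, "rz": 0},
  {"dx": 0, "dy": 1, "dz": 0, "rx": 0, "ry": 0, "rz": 0},
  {"dx": 0, "dy": 1, "dz": 0, "rx": 0, "ry": 0, "rz": 0},
  {"dx": 0, "dy": 1, "dz": 0, "rx": 0, "ry": 0, "rz": 0},
  {"dx": 0, "dy": 1, "dz": 0, "rx": 0, "ry": 0, "rz": 0},
  {"dx": 0, "dy": 1, "dz": 0, "rx": 0, "ry": 0, "rz": 0},
  {"dx": 0, "dy": 1, "dz": 0, "rx": 0, "ry": 0, "rz": 0},
  {"dx": 0, "dy": 1, "dz": 0, "rx": 0, "ry": 0, "rz": 0},
  {"dx": 0, "dy": 1, "dz": 0, "rx": 0, "ry": 0, "rz": 0},
  {"dx": 0, "dy": 1, "dz": 0, "rx": 0, "ry": 0, "rz": 0},
])

```text
t: 2.6
tcp_pos: [0.4818, -0.0788, 0.2315]
tool_rot: [0.561, 0.828, 0.0, 0.0]
force: [0.5, -0.5, 0.2]
finger_gap: 0.696
gripper_force: 0.0
```

Request:
move_arm([
  {"dx": 0, "dy": 1, "dz": 0, "rx": 0, "ry": 0, "rz": 0},
  {"dx": 0, "dy": 1, "dz": 0, "rx": 0, "ry": 0, "rz": 0},
  {"dx": 0, "dy": 1, "dz": 0, "rx": 0, "ry": 0, "rz": 0},
  {"dx": 0, "dy": 1, "dz": 0, "rx": 0, "ry": 0, "rz": 0},
  {"dx": 0, "dy": 1, "dz": 0, "rx": 0, "ry": 0, "rz": 0},
  {"dx": 0, "dy": 1, "dz": 0, "rx": 0, "ry": 0, "rz": 0},
  {"dx": 0, "dy": 1, "dz": 0, "rx": 0, "ry": 0, "rz": 0},
  {"dx": 0, "dy": 1, "dz": 0, "rx": 0, "ry": 0, "rz": 0},
  {"dx": 0, "dy": 1, "dz": 0, "rx": 0, "ry": 0, "rz": 0},
  {"dx": 0, "dy": 1, "dz": 0, "rx": 0, "ry": 0, "rz": 0},
])

```text
t: 3.85
tcp_pos: [0.4816, 0.171, 0.2315]
tool_rot: [0.561, 0.828, 0.0, 0.0]
force: [0.4, 0.1, -0.3]
finger_gap: 0.7
gripper_force: 0.0
```

Request:
move_arm([
  {"dx": 0.06, "dy": 0.85, "dz": -0.4, "rx": 0, "ry": 0, "rz": 0.02},
  {"dx": 0.06, "dy": 0.85, "dz": -0.4, "rx": 0, "ry": 0, "rz": 0},
  {"dx": 0.06, "dy": 0.85, "dz": -0.4, "rx": 0, "ry": 0, "rz": 0},
  {"dx": 0.06, "dy": 0.85, "dz": -0.4, "rx": 0, "ry": 0, "rz": 0},
  {"dx": 0.06, "dy": 0.85, "dz": -0.4, "rx": 0, "ry": 0, "rz": 0},
  {"dx": 0.06, "dy": 0.83, "dz": -0.4, "rx": 0, "ry": 0, "rz": 0},
  {"dx": 0, "dy": 0, "dz": 0, "rx": 0, "ry": 0, "rz": 0},
  {"dx": 0, "dy": 0, "dz": 0, "rx": 0, "ry": 0, "rz": 0},
  {"dx": 0, "dy": 0, "dz": 0, "rx": 0, "ry": 0, "rz": 0},
  {"dx": 0, "dy": 0, "dz": 0, "rx": 0, "ry": 0, "rz": 0},
])

```text
t: 5.1
tcp_pos: [0.4916, 0.2963, 0.1717]
tool_rot: [0.557, 0.831, 0.0, 0.0]
force: [0.6, -0.2, 0.6]
finger_gap: 0.699
gripper_force: 0.0
```

Run:
```python
from h import *
m=cams.camera_model("wrist");i=cams.snapshot("wrist")[:,:,::-1].copy()
print(sensors.sense()["tcp_pos"])
for p in((.4906,.2982,.098),(.531,.2005,.074)):
  u=proj(m,p);print(u);cv2.drawMarker(i,tuple(int(v) for v in u),(0,255,0),0,9,1)
t=sensors.sense()["tcp_pos"];u=proj(m,[t[0],t[1],.098]);print("below tcp",u)
import json;json.dump({k:np.array(v).tolist() for k,v in m.items() if k in("fx","fy","cx","cy","extrinsics")},open("w1.json","w"))
cv2.imwrite("pics/w1.png",i)
```

```text
[0.49155298 0.29632793 0.17166804]
[316.4092299  204.52017411]
[316.75854196 299.13624196]
below tcp [316.63782792 207.15459559]
```

View pics/w1.png

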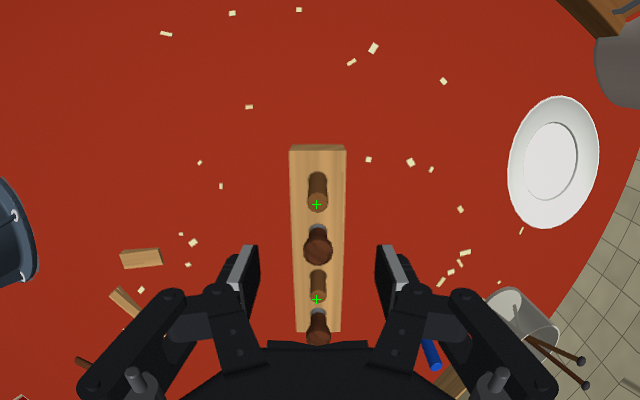

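The wrist view shows the long peg's top at (318,203), with the predicted mark at (316,204). The short peg's top is at (318,296), with its mark at (317,299). The estimates hold to about 1 mm, so I descend.

Request:
move_arm([
  {"dx": 0, "dy": 0.09, "dz": -0.6, "rx": 0, "ry": 0, "rz": 0},
  {"dx": 0, "dy": 0, "dz": -0.8, "rx": 0, "ry": 0, "rz": 0},
  {"dx": 0, "dy": 0, "dz": -0.8, "rx": 0, "ry": 0, "rz": 0},
  {"dx": 0, "dy": 0, "dz": -0.8, "rx": 0, "ry": 0, "rz": 0},
  {"dx": 0, "dy": 0, "dz": -0.8, "rx": 0, "ry": 0, "rz": 0},
  {"dx": 0, "dy": 0, "dz": -0.6, "rx": 0, "ry": 0, "rz": 0},
  {"dx": 0, "dy": 0, "dz": -0.37, "rx": 0, "ry": 0, "rz": 0},
  {"dx": 0, "dy": 0, "dz": -0.1, "rx": 0, "ry": 0, "rz": 0},
  {"dx": 0, "dy": 0, "dz": 0, "rx": 0, "ry": 0, "rz": 0},
  {"dx": 0, "dy": 0, "dz": 0, "rx": 0, "ry": 0, "rz": 0},
])

```text
t: 6.4
tcp_pos: [0.4918, 0.2993, 0.0502]
tool_rot: [0.556, 0.831, 0.001, 0.0]
force: [0.2, -0.1, 0.4]
finger_gap: 0.7
gripper_force: 0.0
```

Request:
move_arm([
  {"dx": 0, "dy": 0, "dz": 0, "rx": 0, "ry": 0, "rz": 0},
  {"dx": 0, "dy": 0, "dz": 0, "rx": 0, "ry": 0, "rz": 0},
  {"dx": 0, "dy": 0, "dz": 0, "rx": 0, "ry": 0, "rz": 0},
  {"dx": 0, "dy": 0, "dz": 0, "rx": 0, "ry": 0, "rz": 0},
  {"dx": 0, "dy": 0, "dz": 0, "rx": 0, "ry": 0, "rz": 0},
  {"dx": 0, "dy": 0, "dz": 0, "rx": 0, "ry": 0, "rz": 0},
  {"dx": 0, "dy": 0, "dz": 0, "rx": 0, "ry": 0, "rz": 0},
  {"dx": 0, "dy": 0, "dz": 0, "rx": 0, "ry": 0, "rz": 0},
  {"dx": 0, "dy": 0, "dz": 0, "rx": 0, "ry": 0, "rz": 0},
  {"dx": 0, "dy": 0, "dz": 0, "rx": 0, "ry": 0, "rz": 0},
], claw=0, newtons=40)

```text
t: 7.65
tcp_pos: [0.4914, 0.2991, 0.0497]
tool_rot: [0.556, 0.831, 0.0, 0.0]
force: [-0.3, -0.0, 5.0]
finger_gap: 0.178
gripper_force: 39.3
```

Request:
move_arm([
  {"dx": 0, "dy": 0, "dz": 0.6, "rx": 0, "ry": 0, "rz": 0},
  {"dx": 0, "dy": 0, "dz": 1, "rx": 0, "ry": 0, "rz": 0},
  {"dx": 0, "dy": 0, "dz": 1, "rx": 0, "ry": 0, "rz": 0},
  {"dx": 0, "dy": 0, "dz": 1, "rx": 0, "ry": 0, "rz": 0},
  {"dx": 0.4, "dy": -0.6, "dz": 0.8, "rx": 0, "ry": 0, "rz": -0.2},
  {"dx": 0.4, "dy": -1, "dz": 0.8, "rx": 0, "ry": 0, "rz": -0.3},
  {"dx": 0.4, "dy": -1, "dz": 0.8, "rx": 0, "ry": 0, "rz": -0.3},
  {"dx": 0.4, "dy": -1, "dz": 0.8, "rx": 0, "ry": 0, "rz": -0.3},
  {"dx": 0.4, "dy": -1, "dz": 0.6, "rx": 0, "ry": 0, "rz": -0.3},
  {"dx": 0.4, "dy": -1, "dz": 0, "rx": 0, "ry": 0, "rz": -0.3},
])

```text
t: 8.9
tcp_pos: [0.5523, 0.1583, 0.2365]
tool_rot: [0.861, 0.508, 0.002, 0.001]
force: [0.1, 0.2, 0.0]
finger_gap: 0.173
gripper_force: 39.1
```

Request:
move_arm([
  {"dx": 0.4, "dy": -1, "dz": 0, "rx": 0, "ry": 0, "rz": -0.3},
  {"dx": 0.4, "dy": -1, "dz": 0, "rx": 0, "ry": 0, "rz": -0.3},
  {"dx": 0.4, "dy": -1, "dz": 0, "rx": 0, "ry": 0, "rz": -0.12},
  {"dx": 0.4, "dy": -1, "dz": 0, "rx": 0, "ry": 0, "rz": 0},
  {"dx": 0.4, "dy": -1, "dz": 0, "rx": 0, "ry": 0, "rz": 0},
  {"dx": 0.4, "dy": -1, "dz": 0, "rx": 0, "ry": 0, "rz": 0},
  {"dx": 0.4, "dy": -1, "dz": 0, "rx": 0, "ry": 0, "rz": 0},
  {"dx": 0.32, "dy": -1, "dz": 0, "rx": 0, "ry": 0, "rz": 0},
  {"dx": 0, "dy": -1, "dz": 0, "rx": 0, "ry": 0, "rz": 0},
  {"dx": 0, "dy": -0.7, "dz": 0, "rx": 0, "ry": 0, "rz": 0},
])

```text
t: 10.15
tcp_pos: [0.6294, -0.0851, 0.2345]
tool_rot: [0.94, 0.34, -0.0, -0.0]
force: [0.5, -0.0, 0.4]
finger_gap: 0.176
gripper_force: 39.0
```

Run:
```python
from h import *
m=cams.camera_model("wrist");s=sensors.sense();i=cams.snapshot("wrist")[:,:,::-1].copy()
print(s["tcp_pos"],s["tool_rot"],s["finger_gap"])
for p in((.6296,-.0836,.074),(.5139,-.0758,.074),(.5784,-.022,.134),(.565,-.1373,.11)):
  u=proj(m,p);print(u);cv2.drawMarker(i,tuple(int(round(v)) for v in u),(0,255,0),0,9,1)
cv2.imwrite("pics/w2.png",i)
import json;json.dump({k:np.array(v).tolist() for k,v in m.items() if k in("fx","fy","cx","cy","extrinsics")},open("w2.json","w"))
```

```text
[ 0.62935363 -0.08510461  0.23445669] [ 9.40383584e-01  3.40115712e-01 -1.12358776e-04 -7.28596173e-05] 0.1763145509695569
[316.4065361  176.14876968]
[245.5571006  248.79377927]
[222.54347069 194.51808989]
[316.3661252  266.65779065]
```

View pics/w2.png

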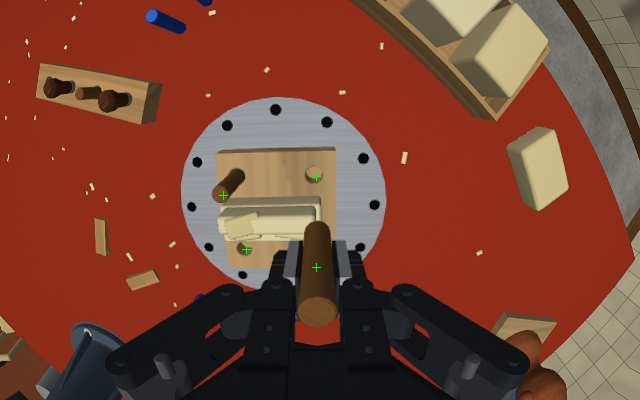

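The wrist view shows the long peg held upright. The target hole is at about (314.5,175) with the prediction at (316.4,176), and the short-row hole at about (246,250). I'll refine on a crop.

Run:
```python
from h import *
import json
m=json.load(open("w2.json"));i=cv2.imread("pics/w2.png")
print("foot pred",proj(m,(.6294,-.0851,.2008)))
a=cv2.resize(i[155:195,290:340],None,fx=10,fy=10,interpolation=cv2.INTER_CUBIC)
b=cv2.resize(i[235:275,230:260],None,fx=10,fy=10,interpolation=cv2.INTER_CUBIC)
o=np.hstack([a,b])
for k,z in(((-.0),.074),):
  th=np.linspace(0,6.28,40)
cv2.imwrite("pics/c2.png",o)
for uv in((314.5,175),(315.5,175),(314.5,176)):print(uv,plane(m,uv,.074))
```

```text
foot pred [317.65186799 229.31796889]
(314.5, 175) [ 0.62929132 -0.08134771  0.074     ]
(315.5, 175) [ 0.62993837 -0.08212593  0.074     ]
(314.5, 176) [ 0.62848506 -0.08201542  0.074     ]
```

View pics/c2.png

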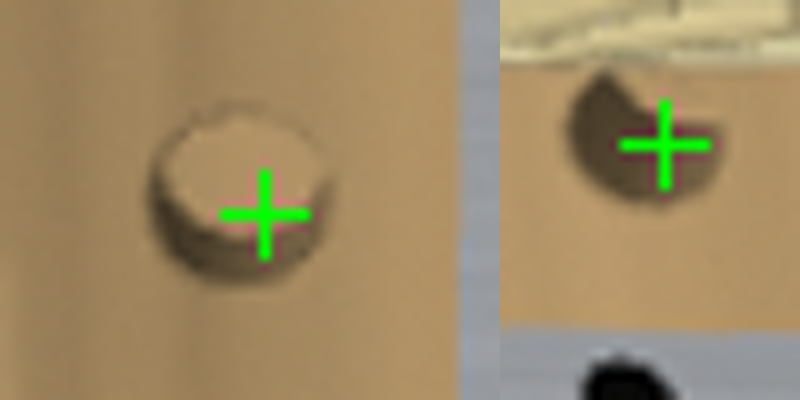

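Request:
move_arm([
  {"dx": 0.01, "dy": 0.15, "dz": -0.5, "rx": 0, "ry": 0, "rz": 0},
  {"dx": 0, "dy": 0, "dz": -0.7, "rx": 0, "ry": 0, "rz": 0},
  {"dx": 0, "dy": 0, "dz": -0.7, "rx": 0, "ry": 0, "rz": 0},
  {"dx": 0, "dy": 0, "dz": -0.7, "rx": 0, "ry": 0, "rz": 0},
  {"dx": 0, "dy": 0, "dz": -0.7, "rx": 0, "ry": 0, "rz": 0},
  {"dx": 0, "dy": 0, "dz": -0.6, "rx": 0, "ry": 0, "rz": 0},
  {"dx": 0, "dy": 0, "dz": -0.4, "rx": 0, "ry": 0, "rz": 0},
  {"dx": 0, "dy": 0, "dz": 0, "rx": 0, "ry": 0, "rz": 0},
  {"dx": 0, "dy": 0, "dz": 0, "rx": 0, "ry": 0, "rz": 0},
  {"dx": 0, "dy": 0, "dz": 0, "rx": 0, "ry": 0, "rz": 0},
])

```text
t: 11.45
tcp_pos: [0.6301, -0.0799, 0.1279]
tool_rot: [0.94, 0.341, 0.001, 0.001]
force: [-0.0, 0.4, -0.3]
finger_gap: 0.177
gripper_force: 39.0
```

Run:
```python
from h import *
m=cams.camera_model("wrist");s=sensors.sense();i=cams.snapshot("wrist")[:,:,::-1].copy()
t=s["tcp_pos"];print(t,s["tool_rot"])
print("foot pred",proj(m,(t[0],t[1],t[2]-.0337)),"hole",proj(m,(.6297,-.0813,.074)))
u=proj(m,(.6297,-.0813,.074))
x,y=int(u[0]),int(u[1])
c=i[max(y-50,0):y+50,x-65:x+65];print(x-65,max(y-50,0))
for d in((1,0),(0,1)):print(plane(m,u+np.array(d),.074)-plane(m,u,.074))
cv2.imwrite("pics/c3.png",cv2.resize(c,None,fx=6,fy=6,interpolation=cv2.INTER_CUBIC))
```

```text
[ 0.6301168  -0.07986119  0.12789253] [9.40234036e-01 3.40527891e-01 6.78030030e-04 5.03930362e-04]
foot pred [317.5088825  229.36657805] hole [318.63809585 218.86936593]
253 168
[ 0.00044035 -0.00052952  0.        ]
[-0.00057316 -0.00047946  0.        ]
```

View pics/c3.png

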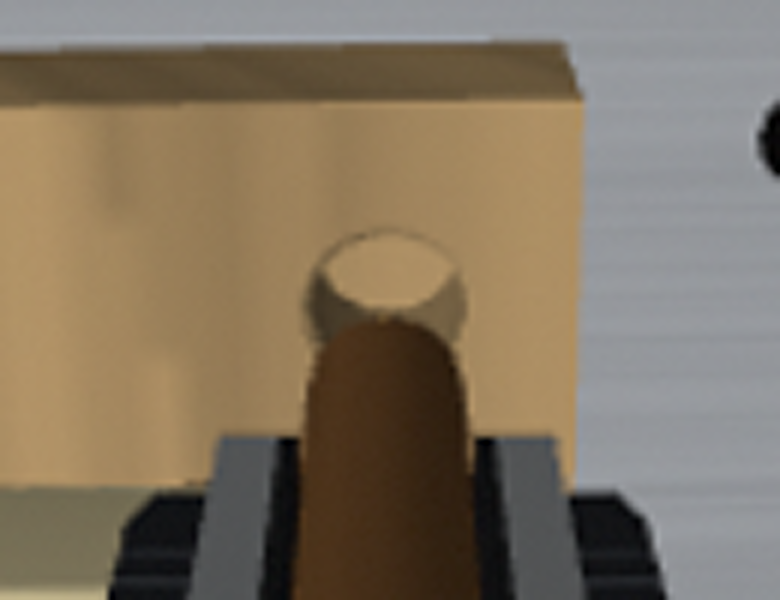

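The crop shows the foot centred at u≈317.5 against the hole's 316.8. The hole is at about (.6297,-.0797), so the peg is under 1 mm off. Inserting.

Request:
move_arm([
  {"dx": -0.02, "dy": 0, "dz": -0.3, "rx": 0, "ry": 0, "rz": 0},
  {"dx": 0, "dy": 0, "dz": -0.3, "rx": 0, "ry": 0, "rz": 0},
  {"dx": 0, "dy": 0, "dz": -0.3, "rx": 0, "ry": 0, "rz": 0},
  {"dx": 0, "dy": 0, "dz": -0.3, "rx": 0, "ry": 0, "rz": 0},
  {"dx": 0, "dy": 0, "dz": -0.25, "rx": 0, "ry": 0, "rz": 0},
  {"dx": 0, "dy": 0, "dz": -0.15, "rx": 0, "ry": 0, "rz": 0},
  {"dx": 0, "dy": 0, "dz": -0.1, "rx": 0, "ry": 0, "rz": 0},
  {"dx": 0, "dy": 0, "dz": -0.04, "rx": 0, "ry": 0, "rz": 0},
  {"dx": 0, "dy": 0, "dz": 0, "rx": 0, "ry": 0, "rz": 0},
  {"dx": 0, "dy": 0, "dz": 0, "rx": 0, "ry": 0, "rz": 0},
])

```text
t: 12.75
tcp_pos: [0.629, -0.0803, 0.0857]
tool_rot: [0.94, 0.341, -0.0, 0.001]
force: [-3.6, -3.7, 11.3]
finger_gap: 0.176
gripper_force: 40.3
```

Request:
move_arm([
  {"dx": 0, "dy": 0, "dz": -0.06, "rx": 0, "ry": 0, "rz": 0},
  {"dx": 0, "dy": 0, "dz": 0, "rx": 0, "ry": 0, "rz": 0},
  {"dx": 0, "dy": 0, "dz": 0, "rx": 0, "ry": 0, "rz": 0},
  {"dx": 0, "dy": 0, "dz": 0, "rx": 0, "ry": 0, "rz": 0},
  {"dx": 0, "dy": 0, "dz": 0, "rx": 0, "ry": 0, "rz": 0},
  {"dx": 0, "dy": 0, "dz": 0, "rx": 0, "ry": 0, "rz": 0},
  {"dx": 0, "dy": 0, "dz": 0, "rx": 0, "ry": 0, "rz": 0},
  {"dx": 0, "dy": 0, "dz": 0, "rx": 0, "ry": 0, "rz": 0},
  {"dx": 0, "dy": 0, "dz": 0, "rx": 0, "ry": 0, "rz": 0},
  {"dx": 0, "dy": 0, "dz": 0, "rx": 0, "ry": 0, "rz": 0},
])

```text
t: 14.0
tcp_pos: [0.6292, -0.0803, 0.0856]
tool_rot: [0.94, 0.341, 0.0, 0.001]
force: [-5.5, -2.9, 18.2]
finger_gap: 0.177
gripper_force: 41.1
```

Request:
move_arm([
  {"dx": 0, "dy": 0, "dz": 0.06, "rx": 0, "ry": 0, "rz": 0},
  {"dx": 0, "dy": 0, "dz": 0, "rx": 0, "ry": 0, "rz": 0},
  {"dx": 0, "dy": 0, "dz": 0, "rx": 0, "ry": 0, "rz": 0},
  {"dx": 0, "dy": 0, "dz": 0, "rx": 0, "ry": 0, "rz": 0},
  {"dx": 0, "dy": 0, "dz": 0.3, "rx": 0, "ry": 0, "rz": 0},
  {"dx": 0, "dy": 0, "dz": 0.8, "rx": 0, "ry": 0, "rz": 0},
  {"dx": 0, "dy": 0, "dz": 1, "rx": 0, "ry": 0, "rz": 0},
  {"dx": 0, "dy": 0, "dz": 1, "rx": 0, "ry": 0, "rz": 0},
  {"dx": 0, "dy": 0, "dz": 1, "rx": 0, "ry": 0, "rz": 0},
  {"dx": 0, "dy": 0, "dz": 0.5, "rx": 0, "ry": 0, "rz": 0},
], claw=50)

```text
t: 15.25
tcp_pos: [0.6298, -0.0799, 0.2005]
tool_rot: [0.94, 0.341, 0.001, 0.001]
force: [0.4, -0.5, 0.4]
finger_gap: 0.501
gripper_force: 0.0
```

Request:
move_arm([
  {"dx": -0.35, "dy": 1, "dz": 0, "rx": 0, "ry": 0, "rz": 0.25},
  {"dx": -0.35, "dy": 1, "dz": 0, "rx": 0, "ry": 0, "rz": 0.25},
  {"dx": -0.35, "dy": 1, "dz": 0, "rx": 0, "ry": 0, "rz": 0.25},
  {"dx": -0.35, "dy": 1, "dz": 0, "rx": 0, "ry": 0, "rz": 0.25},
  {"dx": -0.35, "dy": 1, "dz": 0, "rx": 0, "ry": 0, "rz": 0.25},
  {"dx": -0.35, "dy": 1, "dz": 0, "rx": 0, "ry": 0, "rz": 0.25},
  {"dx": -0.35, "dy": 1, "dz": 0, "rx": 0, "ry": 0, "rz": 0.25},
  {"dx": -0.35, "dy": 1, "dz": 0, "rx": 0, "ry": 0, "rz": 0.25},
  {"dx": -0.35, "dy": 1, "dz": 0, "rx": 0, "ry": 0, "rz": 0.25},
  {"dx": -0.35, "dy": 1, "dz": 0, "rx": 0, "ry": 0, "rz": 0.17},
])

```text
t: 16.5
tcp_pos: [0.5409, 0.1711, 0.1983]
tool_rot: [0.555, 0.832, -0.0, -0.0]
force: [-0.3, 0.6, -0.4]
finger_gap: 0.496
gripper_force: 0.0
```

Request:
move_arm([
  {"dx": -0.19, "dy": 0.61, "dz": -0.3, "rx": 0, "ry": 0, "rz": 0},
  {"dx": -0.19, "dy": 0.61, "dz": -0.7, "rx": 0, "ry": 0, "rz": 0},
  {"dx": 0, "dy": 0, "dz": -0.9, "rx": 0, "ry": 0, "rz": 0},
  {"dx": 0, "dy": 0, "dz": -0.9, "rx": 0, "ry": 0, "rz": 0},
  {"dx": 0, "dy": 0, "dz": -0.9, "rx": 0, "ry": 0, "rz": 0},
  {"dx": 0, "dy": 0, "dz": -0.8, "rx": 0, "ry": 0, "rz": 0},
  {"dx": 0, "dy": 0, "dz": -0.8, "rx": 0, "ry": 0, "rz": 0},
  {"dx": 0, "dy": 0, "dz": -0.53, "rx": 0, "ry": 0, "rz": 0},
  {"dx": 0, "dy": 0, "dz": -0.3, "rx": 0, "ry": 0, "rz": 0},
  {"dx": 0, "dy": 0, "dz": 0, "rx": 0, "ry": 0, "rz": 0},
])

```text
t: 17.75
tcp_pos: [0.5319, 0.2007, 0.0449]
tool_rot: [0.556, 0.831, -0.0, -0.0]
force: [-0.1, 0.3, -0.7]
finger_gap: 0.503
gripper_force: 0.0
```

Request:
move_arm([
  {"dx": 0, "dy": 0, "dz": 0, "rx": 0, "ry": 0, "rz": 0},
  {"dx": 0, "dy": 0, "dz": 0, "rx": 0, "ry": 0, "rz": 0},
  {"dx": 0, "dy": 0, "dz": 0, "rx": 0, "ry": 0, "rz": 0},
  {"dx": 0, "dy": 0, "dz": 0, "rx": 0, "ry": 0, "rz": 0},
  {"dx": 0, "dy": 0, "dz": 0, "rx": 0, "ry": 0, "rz": 0},
  {"dx": 0, "dy": 0, "dz": 0, "rx": 0, "ry": 0, "rz": 0},
  {"dx": 0, "dy": 0, "dz": 0, "rx": 0, "ry": 0, "rz": 0},
  {"dx": 0, "dy": 0, "dz": 0, "rx": 0, "ry": 0, "rz": 0},
  {"dx": 0, "dy": 0, "dz": 0, "rx": 0, "ry": 0, "rz": 0},
  {"dx": 0, "dy": 0, "dz": 0, "rx": 0, "ry": 0, "rz": 0},
], claw=0, newtons=40)

```text
t: 19.0
tcp_pos: [0.5326, 0.2009, 0.046]
tool_rot: [0.556, 0.831, 0.0, 0.001]
force: [-0.8, -0.8, 6.2]
finger_gap: 0.173
gripper_force: 39.3
```

Request:
move_arm([
  {"dx": 0, "dy": 0, "dz": 0.6, "rx": 0, "ry": 0, "rz": 0},
  {"dx": 0, "dy": 0, "dz": 1, "rx": 0, "ry": 0, "rz": 0},
  {"dx": 0, "dy": 0, "dz": 1, "rx": 0, "ry": 0, "rz": 0},
  {"dx": 0, "dy": -0.3, "dz": 1, "rx": 0, "ry": 0, "rz": -0.1},
  {"dx": 0, "dy": -0.8, "dz": 1, "rx": 0, "ry": 0, "rz": -0.3},
  {"dx": -0.1, "dy": -1, "dz": 1, "rx": 0, "ry": 0, "rz": -0.3},
  {"dx": -0.1, "dy": -1, "dz": 0.6, "rx": 0, "ry": 0, "rz": -0.3},
  {"dx": -0.1, "dy": -1, "dz": 0, "rx": 0, "ry": 0, "rz": -0.3},
  {"dx": -0.1, "dy": -1, "dz": 0, "rx": 0, "ry": 0, "rz": -0.3},
  {"dx": -0.1, "dy": -1, "dz": 0, "rx": 0, "ry": 0, "rz": -0.3},
])

```text
t: 20.25
tcp_pos: [0.519, 0.0476, 0.2009]
tool_rot: [0.886, 0.463, 0.0, 0.0]
force: [-0.6, -0.7, 0.6]
finger_gap: 0.172
gripper_force: 39.1
```

Request:
move_arm([
  {"dx": -0.1, "dy": -1, "dz": 0, "rx": 0, "ry": 0, "rz": -0.3},
  {"dx": -0.1, "dy": -1, "dz": 0, "rx": 0, "ry": 0, "rz": -0.22},
  {"dx": -0.06, "dy": -1, "dz": 0, "rx": 0, "ry": 0, "rz": 0},
  {"dx": 0, "dy": -1, "dz": 0, "rx": 0, "ry": 0, "rz": 0},
  {"dx": 0, "dy": -0.6, "dz": 0, "rx": 0, "ry": 0, "rz": 0},
  {"dx": 0, "dy": -0.29, "dz": 0, "rx": 0, "ry": 0, "rz": 0},
  {"dx": 0, "dy": 0, "dz": -0.6, "rx": 0, "ry": 0, "rz": 0},
  {"dx": 0, "dy": 0, "dz": -0.8, "rx": 0, "ry": 0, "rz": 0},
  {"dx": 0, "dy": 0, "dz": -0.5, "rx": 0, "ry": 0, "rz": 0},
  {"dx": 0, "dy": 0, "dz": 0, "rx": 0, "ry": 0, "rz": 0},
])

```text
t: 21.5
tcp_pos: [0.5121, -0.073, 0.1514]
tool_rot: [0.94, 0.341, -0.001, -0.001]
force: [-0.4, -1.0, 0.4]
finger_gap: 0.172
gripper_force: 39.0
```

Request:
move_arm([
  {"dx": 0.06, "dy": -0.03, "dz": -0.3, "rx": 0, "ry": 0, "rz": 0},
  {"dx": 0, "dy": 0, "dz": -0.5, "rx": 0, "ry": 0, "rz": 0},
  {"dx": 0, "dy": 0, "dz": -0.25, "rx": 0, "ry": 0, "rz": 0},
  {"dx": 0, "dy": 0, "dz": 0, "rx": 0, "ry": 0, "rz": 0},
  {"dx": 0, "dy": 0, "dz": 0, "rx": 0, "ry": 0, "rz": 0},
  {"dx": 0, "dy": 0, "dz": 0, "rx": 0, "ry": 0, "rz": 0},
  {"dx": 0, "dy": 0, "dz": 0, "rx": 0, "ry": 0, "rz": 0},
  {"dx": 0, "dy": 0, "dz": 0, "rx": 0, "ry": 0, "rz": 0},
  {"dx": 0, "dy": 0, "dz": 0, "rx": 0, "ry": 0, "rz": 0},
  {"dx": 0, "dy": 0, "dz": 0, "rx": 0, "ry": 0, "rz": 0},
])

```text
t: 22.75
tcp_pos: [0.5146, -0.0747, 0.1266]
tool_rot: [0.94, 0.341, 0.0, 0.0]
force: [-1.0, 0.3, -0.2]
finger_gap: 0.173
gripper_force: 39.0
```

Run:
```python
from h import *
m=cams.camera_model("wrist");s=sensors.sense();i=cams.snapshot("wrist")[:,:,::-1].copy()
t=s["tcp_pos"];print(t,s["tool_rot"])
u=proj(m,(.5137,-.0738,.074))
print("foot pred",proj(m,(t[0],t[1],t[2]-.0295)),"hole",u)
x,y=int(u[0]),int(u[1])
c=i[max(y-50,0):y+50,x-65:x+65];print(x-65,max(y-50,0))
for d in((1,0),(0,1)):print(plane(m,u+np.array(d),.074)-plane(m,u,.074))
cv2.imwrite("pics/c4.png",cv2.resize(c,None,fx=6,fy=6,interpolation=cv2.INTER_CUBIC))
```

```text
[ 0.51455594 -0.07469796  0.12660134] [9.40234690e-01 3.40527133e-01 1.73140335e-05 6.94989904e-06]
foot pred [317.59820704 232.19640842] hole [315.72352496 218.00441054]
250 168
[ 0.00043754 -0.00052496  0.        ]
[-0.00056989 -0.00047347  0.        ]
```

View pics/c4.png

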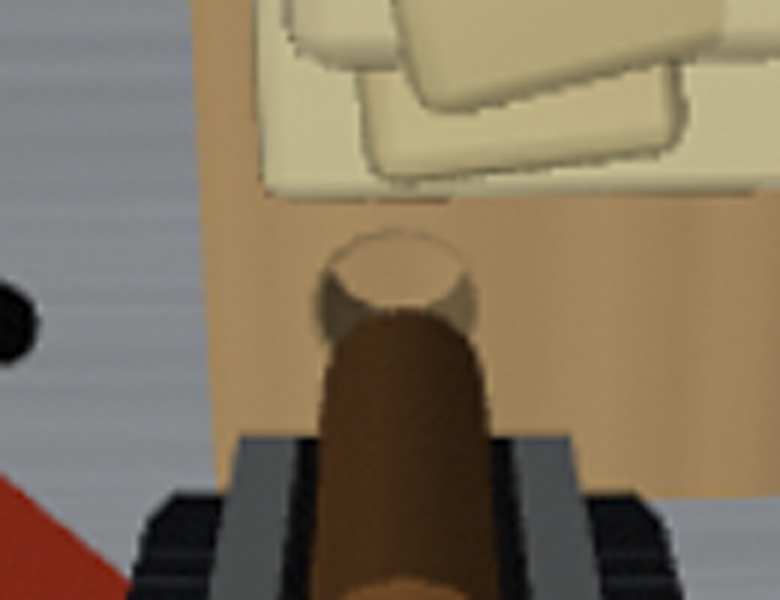

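The crop shows the hole at (315.6,217.6), which matches the prediction. The foot is about 1 mm to the right, so I correct that and insert.

Request:
move_arm([
  {"dx": -0.03, "dy": 0.04, "dz": -0.2, "rx": 0, "ry": 0, "rz": 0},
  {"dx": 0, "dy": 0, "dz": -0.3, "rx": 0, "ry": 0, "rz": 0},
  {"dx": 0, "dy": 0, "dz": -0.3, "rx": 0, "ry": 0, "rz": 0},
  {"dx": 0, "dy": 0, "dz": -0.3, "rx": 0, "ry": 0, "rz": 0},
  {"dx": 0, "dy": 0, "dz": -0.3, "rx": 0, "ry": 0, "rz": 0},
  {"dx": 0, "dy": 0, "dz": -0.2, "rx": 0, "ry": 0, "rz": 0},
  {"dx": 0, "dy": 0, "dz": -0.15, "rx": 0, "ry": 0, "rz": 0},
  {"dx": 0, "dy": 0, "dz": -0.1, "rx": 0, "ry": 0, "rz": 0},
  {"dx": 0, "dy": 0, "dz": 0, "rx": 0, "ry": 0, "rz": 0},
  {"dx": 0, "dy": 0, "dz": 0, "rx": 0, "ry": 0, "rz": 0},
])

```text
t: 24.05
tcp_pos: [0.5137, -0.0736, 0.0814]
tool_rot: [0.94, 0.341, 0.0, 0.0]
force: [-1.9, 0.2, 10.7]
finger_gap: 0.171
gripper_force: 41.3
```

Request:
move_arm([
  {"dx": 0, "dy": 0, "dz": -0.06, "rx": 0, "ry": 0, "rz": 0},
  {"dx": 0, "dy": 0, "dz": 0, "rx": 0, "ry": 0, "rz": 0},
  {"dx": 0, "dy": 0, "dz": 0, "rx": 0, "ry": 0, "rz": 0},
  {"dx": 0, "dy": 0, "dz": 0, "rx": 0, "ry": 0, "rz": 0},
  {"dx": 0, "dy": 0, "dz": 0, "rx": 0, "ry": 0, "rz": 0},
  {"dx": 0, "dy": 0, "dz": 0, "rx": 0, "ry": 0, "rz": 0},
  {"dx": 0, "dy": 0, "dz": 0, "rx": 0, "ry": 0, "rz": 0},
  {"dx": 0, "dy": 0, "dz": 0, "rx": 0, "ry": 0, "rz": 0},
  {"dx": 0, "dy": 0, "dz": 0, "rx": 0, "ry": 0, "rz": 0},
  {"dx": 0, "dy": 0, "dz": 0, "rx": 0, "ry": 0, "rz": 0},
])

```text
t: 25.3
tcp_pos: [0.5139, -0.0736, 0.0812]
tool_rot: [0.94, 0.341, 0.0, 0.0]
force: [-3.9, 0.9, 19.6]
finger_gap: 0.167
gripper_force: 42.3
```

Request:
move_arm([
  {"dx": 0, "dy": 0, "dz": 0.06, "rx": 0, "ry": 0, "rz": 0},
  {"dx": 0, "dy": 0, "dz": 0, "rx": 0, "ry": 0, "rz": 0},
  {"dx": 0, "dy": 0, "dz": 0, "rx": 0, "ry": 0, "rz": 0},
  {"dx": 0, "dy": 0, "dz": 0, "rx": 0, "ry": 0, "rz": 0},
  {"dx": 0, "dy": 0, "dz": 0.3, "rx": 0, "ry": 0, "rz": 0},
  {"dx": 0, "dy": 0, "dz": 0.8, "rx": 0, "ry": 0, "rz": 0},
  {"dx": 0, "dy": 0, "dz": 1, "rx": 0, "ry": 0, "rz": 0},
  {"dx": 0, "dy": 0, "dz": 1, "rx": 0, "ry": 0, "rz": 0},
  {"dx": 0, "dy": 0, "dz": 1, "rx": 0, "ry": 0, "rz": 0},
  {"dx": 0, "dy": 0, "dz": 0.7, "rx": 0, "ry": 0, "rz": 0},
], claw=50)

```text
t: 26.55
tcp_pos: [0.5141, -0.0738, 0.202]
tool_rot: [0.94, 0.341, 0.001, 0.001]
force: [0.0, -0.6, -0.4]
finger_gap: 0.504
gripper_force: 0.0
```

Request:
move_arm([
  {"dx": -0.33, "dy": -0.9, "dz": 0, "rx": 0, "ry": 0, "rz": 0.02},
  {"dx": -0.33, "dy": -1, "dz": 0, "rx": 0, "ry": 0, "rz": 0},
  {"dx": -0.33, "dy": -1, "dz": 0, "rx": 0, "ry": 0, "rz": 0},
  {"dx": 0, "dy": -0.03, "dz": 0, "rx": 0, "ry": 0, "rz": 0},
  {"dx": 0, "dy": 0, "dz": 0, "rx": 0, "ry": 0, "rz": 0},
  {"dx": 0, "dy": 0, "dz": 0, "rx": 0, "ry": 0, "rz": 0},
  {"dx": 0, "dy": 0, "dz": 0, "rx": 0, "ry": 0, "rz": 0},
  {"dx": 0, "dy": 0, "dz": 0, "rx": 0, "ry": 0, "rz": 0},
  {"dx": 0, "dy": 0, "dz": 0, "rx": 0, "ry": 0, "rz": 0},
  {"dx": 0, "dy": 0, "dz": 0, "rx": 0, "ry": 0, "rz": 0},
], claw=65)

```text
t: 27.8
tcp_pos: [0.4891, -0.1469, 0.2003]
tool_rot: [0.938, 0.346, 0.0, -0.0]
force: [0.1, 0.4, 0.8]
finger_gap: 0.65
gripper_force: 0.0
```

Run:
```python
from h import *
m=cams.camera_model("wrist");s=sensors.sense();i=cams.snapshot("wrist")[:,:,::-1].copy()
print(s["tcp_pos"])
for p in((.6293,-.08,.134),(.5138,-.0737,.11),(.4894,-.147,.114)):
  u=proj(m,p);print(u);cv2.drawMarker(i,tuple(int(round(v)) for v in u),(0,255,0),0,9,1)
cv2.imwrite("pics/w5.png",cv2.resize(i[60:300,180:460],None,fx=2.5,fy=2.5))
```

```text
[ 0.48910961 -0.14688817  0.20030204]
[3.76929909e+02 1.72925365e-02]
[264.85942184 116.68607162]
[317.84792529 201.32530664]
```

View pics/w5.png

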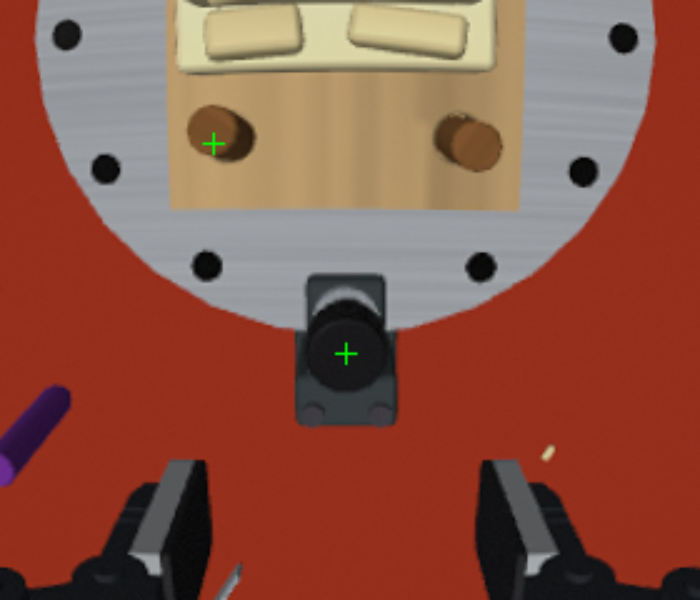

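The view shows the knob at the mark, crop (346,354). Our short peg's top, at (213,132), is about 4 px off its mark, so I check peg heights from the scene camera before pulling the plunger.

Run:
```python
from h import *
m=cams.camera_model("scene");i=cams.snapshot("scene")[:,:,::-1].copy()
c=i[150:280,185:345];f=4.5
o=cv2.resize(c,None,fx=f,fy=f,interpolation=cv2.INTER_CUBIC)
# own points by final fit
th=np.radians(40.48);R=np.array([[np.cos(th),-np.sin(th)],[np.sin(th),np.cos(th)]])
for a,z in(((42,40),.134),((42,-40),.134),((-42,40),.110),((-42,-40),.110)):
  p=np.array([.57155,-.07685])+R@np.array(a)/1000
  for zz,col in((z,(0,255,0)),(z+.005,(255,255,0))):
    u=proj(m,(*p,zz));cv2.drawMarker(o,tuple(int(round(v)) for v in (u-[185,150]+.5)*f),col,0,7,1)
cv2.imwrite("pics/s5.png",o)
```

```text
(no output)
```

View pics/s5.png

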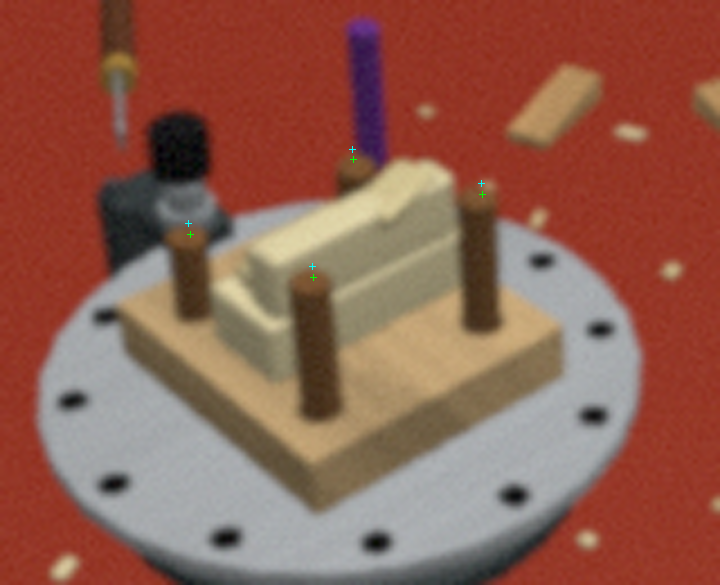

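All four peg tops sit level with their home marks and the block hasn't moved. On to the knob.

Request:
move_arm([
  {"dx": 0.01, "dy": 0, "dz": -0.4, "rx": 0, "ry": 0, "rz": 0},
  {"dx": 0, "dy": 0, "dz": -0.7, "rx": 0, "ry": 0, "rz": 0},
  {"dx": 0, "dy": 0, "dz": -0.7, "rx": 0, "ry": 0, "rz": 0},
  {"dx": 0, "dy": 0, "dz": -0.7, "rx": 0, "ry": 0, "rz": 0},
  {"dx": 0, "dy": 0, "dz": -0.7, "rx": 0, "ry": 0, "rz": 0},
  {"dx": 0, "dy": 0, "dz": -0.6, "rx": 0, "ry": 0, "rz": 0},
  {"dx": 0, "dy": 0, "dz": -0.5, "rx": 0, "ry": 0, "rz": 0},
  {"dx": 0, "dy": 0, "dz": -0.35, "rx": 0, "ry": 0, "rz": 0},
  {"dx": 0, "dy": 0, "dz": 0, "rx": 0, "ry": 0, "rz": 0},
  {"dx": 0, "dy": 0, "dz": 0, "rx": 0, "ry": 0, "rz": 0},
])

```text
t: 29.15
tcp_pos: [0.4896, -0.1471, 0.0844]
tool_rot: [0.938, 0.345, 0.0, 0.0]
force: [-0.1, -0.5, 0.1]
finger_gap: 0.653
gripper_force: 0.0
```

Request:
move_arm([
  {"dx": 0, "dy": 0, "dz": 0, "rx": 0, "ry": 0, "rz": 0},
  {"dx": 0, "dy": 0, "dz": 0, "rx": 0, "ry": 0, "rz": 0},
  {"dx": 0, "dy": 0, "dz": 0, "rx": 0, "ry": 0, "rz": 0},
  {"dx": 0, "dy": 0, "dz": 0, "rx": 0, "ry": 0, "rz": 0},
  {"dx": 0, "dy": 0, "dz": 0, "rx": 0, "ry": 0, "rz": 0},
  {"dx": 0, "dy": 0, "dz": 0, "rx": 0, "ry": 0, "rz": 0},
  {"dx": 0, "dy": 0, "dz": 0, "rx": 0, "ry": 0, "rz": 0},
  {"dx": 0, "dy": 0, "dz": 0, "rx": 0, "ry": 0, "rz": 0},
  {"dx": 0, "dy": 0, "dz": 0, "rx": 0, "ry": 0, "rz": 0},
  {"dx": 0, "dy": 0, "dz": 0, "rx": 0, "ry": 0, "rz": 0},
], claw=0, newtons=70)

```text
t: 30.4
tcp_pos: [0.49, -0.1475, 0.0848]
tool_rot: [0.938, 0.345, 0.001, 0.001]
force: [-0.7, -0.5, 5.7]
finger_gap: 0.281
gripper_force: 68.5
```

Gripped. Pull up 14 mm slowly, plus a little for compliance.

Request:
move_arm([
  {"dx": 0, "dy": 0, "dz": 0.1, "rx": 0, "ry": 0, "rz": 0},
  {"dx": 0, "dy": 0, "dz": 0.1, "rx": 0, "ry": 0, "rz": 0},
  {"dx": 0, "dy": 0, "dz": 0.1, "rx": 0, "ry": 0, "rz": 0},
  {"dx": 0, "dy": 0, "dz": 0.1, "rx": 0, "ry": 0, "rz": 0},
  {"dx": 0, "dy": 0, "dz": 0.1, "rx": 0, "ry": 0, "rz": 0},
  {"dx": 0, "dy": 0, "dz": 0.05, "rx": 0, "ry": 0, "rz": 0},
  {"dx": 0, "dy": 0, "dz": 0.03, "rx": 0, "ry": 0, "rz": 0},
  {"dx": 0, "dy": 0, "dz": 0, "rx": 0, "ry": 0, "rz": 0},
  {"dx": 0, "dy": 0, "dz": 0, "rx": 0, "ry": 0, "rz": 0},
  {"dx": 0, "dy": 0, "dz": 0, "rx": 0, "ry": 0, "rz": 0},
])

```text
t: 31.65
tcp_pos: [0.4899, -0.1474, 0.0982]
tool_rot: [0.938, 0.345, 0.0, 0.001]
force: [5.0, -4.6, -12.1]
finger_gap: 0.284
gripper_force: 69.2
```

Request:
move_arm([
  {"dx": 0, "dy": 0, "dz": 0.04, "rx": 0, "ry": 0, "rz": 0},
  {"dx": 0, "dy": 0, "dz": 0.03, "rx": 0, "ry": 0, "rz": 0},
  {"dx": 0, "dy": 0, "dz": 0, "rx": 0, "ry": 0, "rz": 0},
  {"dx": 0, "dy": 0, "dz": 0, "rx": 0, "ry": 0, "rz": 0},
  {"dx": 0, "dy": 0, "dz": 0, "rx": 0, "ry": 0, "rz": 0},
  {"dx": 0, "dy": 0, "dz": 0, "rx": 0, "ry": 0, "rz": 0},
  {"dx": 0, "dy": 0, "dz": 0, "rx": 0, "ry": 0, "rz": 0},
  {"dx": 0, "dy": 0, "dz": 0, "rx": 0, "ry": 0, "rz": 0},
  {"dx": 0, "dy": 0, "dz": 0, "rx": 0, "ry": 0, "rz": 0},
  {"dx": 0, "dy": 0, "dz": 0, "rx": 0, "ry": 0, "rz": 0},
])

```text
t: 32.9
tcp_pos: [0.4899, -0.1474, 0.099]
tool_rot: [0.938, 0.345, 0.0, 0.0]
force: [6.5, -5.3, -19.2]
finger_gap: 0.282
gripper_force: 69.9
```

The force rose from 12 to 19 N for only 0.8 mm of travel, so the plunger is at its stop and firmly gripped (14.2 mm total rise). Handing in.

```bash
python3 -c "
from station import order;print(order.sign_off())"
```

```text
the job is handed in; nothing more can be done
None
```

The job is handed in: both pegs are home, the block has not visibly moved, and the gripper is still holding the plunger drawn against its stop (about 14 mm up); sign-off gave no verdict.

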